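# Poise a rotor arm over its assembly stand

### The job

Take the top rotor arm off the pile of three in the white tray, gripping it across its bar at the balance point so that it hangs level, and leave the two arms under it and everything else on the bench where they are. Carry it to the assembly stand and finish while still holding it there, level and still, with the hub's bore straight above the spindle and the foot straight above the rubber-topped rest, the hub's underside 2 to 8 cm clear above the spindle's tip. Do not put it down or let go: the job ends with the arm in the gripper.

Things in the scene. Friction and masses are not known exactly. Their poses are not given: they have to be found in the camera images.
- lev_balance (a point): Balance point (centre of mass in plan) of the TOP arm of the pile, in the middle of its bar: 53 mm from the hub axis towards the foot (well off the arm's middle) and 34 mm above the underside. The bar, where it is gripped, is 16 mm wide, spans 24 to 44 mm above the underside and runs from 27 to 146 mm from the hub axis. x axis along the bar from hub to foot, z up
- lev_hub (a point): Centre of the top arm's hub, on the bore axis, 23 mm above its underside. Each arm is one bare aluminium casting, 0.3 to 0.65 kg, 201 mm long, 46 mm high: big hub (54 mm across, upright 20 mm through-bore), straight bar, small foot. Same axes as lev_balance. In the pile the arms stand loose, hub on hub and foot on foot, the bars 26 mm apart
- lev_foot (a point): Centre of the top arm's foot (upright cylinder 28 mm across, 46 mm high), on its axis, 23 mm above its underside, 160 mm from lev_hub along x
- lev_mid: The second arm of the pile, same shape, directly under the top one; origin on its hub axis at its underside, x towards its foot. To be left alone
- lev_low: The bottom arm of the pile, same shape; origin on its hub axis at its underside. To be left alone
- tray: Fixed white plastic tray under the pile, 240 x 100 mm, 20 mm high, inner floor 5 mm up; origin at the centre of its underside, x along its length. It may be on either side of the robot, the stand on the other
- stand: Fixed assembly stand: white-painted base plate 250 x 100 x 14 mm with an upright steel spindle (16 mm diameter, on a 40 mm collar) near one end and, 160 mm away, a low rest post with a round black rubber top (34 mm across). Origin at the centre of the plate's underside, x from spindle to rest
- spindle_tip (a point): Top of the stand's spindle, on its axis, 86 mm above the bench
- rest_top (a point): Centre of the top of the stand's rubber-topped rest, 42 mm above the bench, 160 mm from the spindle axis
- bottle: Bystander: white plastic screw-cap jar, 48 mm across, 110 mm high, origin at the centre of its underside
- bucket: Bystander: capped steel centrifuge bucket, 76 mm across, 106 mm high, origin at the centre of its underside
Things that resemble listed ones, but are neither listed nor needed, are in the scene too. Leave any brown, orange or red look-alike of the part that bears lev_balance alone.

How it is judged:
On the way:
1. the top arm is lifted clear off the pile, gripped within 15 mm of its balance point and level within 0.12 rad (height (world z) of lev_balance above 0.15 m and contact force between lev_top and the fingers above 1 N and x of the grasp point in the frame of lev_balance between -0.015 and 0.015 m and angle between lev_balance's own z axis and vertical below 0.12 rad and contact force between lev_top and lev_mid below 0.1 N and contact force between lev_top and lev_low below 0.1 N and contact force between lev_top and tray below 0.1 N and contact force between lev_top and stand below 0.1 N and contact force between lev_top and bottle below 0.1 N and contact force between lev_top and bucket below 0.1 N), for 0.2 s.
At the end, for the whole second after the job is handed in: Top arm in the fingers within 15 mm of its balance point, level within 0.12 rad, still, touching nothing else; hub within 15 mm of the spindle axis, foot within 20 mm of the rest in plan, hub underside 15 to 90 mm above the tip; lower arms within 20 mm, bystanders within 30 mm of their starts (contact force between lev_top and the fingers above 1 N and x of the grasp point in the frame of lev_balance between -0.015 and 0.015 m and angle between lev_balance's own z axis and vertical below 0.12 rad and contact force between lev_top and lev_mid below 0.1 N and contact force between lev_top and lev_low below 0.1 N and contact force between lev_top and tray below 0.1 N and contact force between lev_top and stand below 0.1 N and contact force between lev_top and bottle below 0.1 N and contact force between lev_top and bucket below 0.1 N and horizontal distance between lev_hub and spindle_tip below 0.015 m and horizontal distance between lev_foot and rest_top below 0.02 m and height (world z) of lev_hub between 0.124 and 0.199 m and linear speed of lev_top below 0.03 m/s and angular speed of lev_top below 0.2 rad/s and distance of each of lev_mid, lev_low from where it was at the start of the episode below 0.02 m and distance of each of bottle, bucket from where it was at the start of the episode below 0.03 m); the arm keeps its last pose, push and grip.
It fails at once if the top arm droops or is tipped by more than 0.35 rad (angle between lev_balance's own z axis and vertical above 0.35 rad).
It fails at once if a lower arm of the pile is shifted by more than 20 mm (distance of any of lev_mid, lev_low from where it was at the start of the episode above 0.02 m).
It fails at once if a bystander is shifted by more than 30 mm (distance of any of bottle, bucket from where it was at the start of the episode above 0.03 m).
It also fails if it takes over 42 s, if anything falls off the work surface, if the arm or the gripper's body presses on something with over 40 N, if the wrist force passes 120 N, or if a joint passes its speed limit or range.

### The arm

A 6-joint arm with a two-finger parallel gripper is mounted at the origin on the work surface. World frame = base frame: x ahead of the robot, y to its left, z up, the work surface at z = 0. Lengths are in m, angles in rad, forces in N, time in s.
With the tool pointing down it reaches from about 0.35 to 0.925 m from the base axis. Payload 6.4 kg.
Tool frame: the origin (TCP) lies at the very end of the fingers, on their centre line; the grasp point (between the pads) lies 19 mm behind it; z points along the fingers, y is the line along which they close (so a half turn about z gives the same grasp; the last joint's range is limited). The gripper opens to 85 mm and grips with 20 to 120 N. Pads are 22 mm wide; open, the fingers measure 114 mm over their backs; the gripper's body (76 mm by 85 mm) begins 54 mm behind the grasp point. The pads swing forward as they close: fully open they stand 13 mm farther back than shut.
Start: joints at [-1.518, 0.245, 1.558, -0, 1.339, -0.174], TCP at [0.146, -0.633, 0.231] pointing down, gripper open.
Joint ranges: [-3.13, 3.13], [-1.02, 2.26], [0.13, 2.54], [-0.95, 4.09], [0.21, 2.88], [-2.74, 2.74]. Speed limits (rad/s): [2.57, 2.57, 3.14, 3.14, 3.14, 3.14].

### API

Orientations are given as a unit quaternion [w, x, y, z].
In Python, from rig import manip, camera, recognise, outline_of, place_of gives the robot as it stands. The module is installed in compiled form; this text tells all that it offers.
- The arm moves only by the tool play_rows, never from a script. Its argument "increments" is a list of rows, each an object of numbers: "tx", "ty", "tz": the shift along the tool's x, y, z in mm; "yaw": the turn about the tool's z in degrees. In form: [{"tx": .., "ty": .., "tz": .., "yaw": ..}, ...]. A call has 1 to 8 rows; each row is the pose to reach, as a shift and turn from the pose commanded when the call began, along the tool's axes at that moment; what a row does not reach only later rows make up. A row lasts 1/12 s, in which the tool goes at most 41.7 mm and 7.16 degrees, less where a joint would pass 70% of its speed; a pose out of reach is approached as far as the arm can. A call with a gripper value outside its range is refused whole. "fingers" is the finger opening in mm, from 0 to 85.4, set as the call begins (left out, the last holds). The fingers move at their own pace and stop on an object; the grip force is fixed at half the most. Time passes only in rows, so rows that repeat a pose let the fingers close. It gives the time, the measured TCP pose, the force, the opening and the grip force at its end, in the units of the state.
- manip.read_state(): the state, without advancing time (a new reading comes with each control period).
- camera(name): name is "scene" or "top" or "wrist"; returns a dict with "img" (480x640x3 uint8, red, green, blue), "K" (3x3 intrinsics, pixels), "k1" (the pictures are not rectified: a ray, as slopes to the right and down, at radius r is drawn at 1 + k1 r^2 times it, then the intrinsics apply), "view" (4x4, takes a point from world to camera coordinates); the wrist camera has in their place "tool_from_camera" (4x4, takes a point from camera to tool coordinates, whose origin is the TCP and whose axes are the flange's). Camera axes: x right, y down, z forward; pixel columns grow to the right and rows downward; lengths in m; the calibration is good to about 2 mm. A picture is of the moment at which its call begins: read the wrist's pose just before it. There is no depth.
- manip.hand_in(): hands the job in; it is judged then, once.
Trained networks look in a picture, given as the dict that the camera call returned (one of the last four; its "shot" number tells which), for a name from the list of things; names that differ only in an ending like _2 or _b are one class to them, and where a whole thing is asked for, a point or a joint stands for the part that bears it (a point fixed in the world has none). Each returns a list of dicts, best first, with "p" (0 to 1); they miss things now and then, are a little off and sometimes report something else, mostly with a low value. They report only what shows in the picture. A call takes as long as a camera call. They do not tell look-alikes from the thing itself.
- recognise(picture, name): "uv" ([column, row] in pixels, amid what is visible of it).
- outline_of(picture, name): "pixels" (480x640 bool, what is visible of it) and "uv" ([column, row] in pixels, amid what is visible of it).
- place_of(picture, name): "uv" ([column, row] in pixels: a listed point, or the origin of a listed thing).
The state is a dict: "t": time; "joints": joint angles; "dq": joint speeds; "tau": joint torques, N m; "tcp_pos": TCP position; "tool_rot": TCP orientation; "ft_force": force on the tool from outside, world axes, zero at the start; "moment": the same for the moment, N m; "opening": opening from 0.0 (shut) to 1.0 (fully open); "grasp_force": force on a finger pad.
Only numpy, scipy, OpenCV 4.12 (cv2) and the standard library are available. Lean on these libraries where they do the work, as an engineer would, in place of code of your own. Each camera call takes 0.05 s, during which the arm holds its last target. There are 200 camera calls.

## Working session

There is one attempt and no reset: what is moved stays moved. The work goes in short steps, Python scripts to look and compute and a tool call to move; the robot and the scene stay as the last step left them, time stands still between calls to the robot, and variables do not carry over. Pictures are saved under pics/ and viewed, at most 10 in all, crops included, and the job is handed in when it is done.

Besides the shell and the picture viewer there is one more tool, called after ">>>" as a command line: name --argument value ..., lists and objects as JSON in quotes. play_rows: Moves the arm, as the interface text tells. Its arguments: {"type":"object","properties":{"increments":{"type":"array","items":{"type":"object","properties":{"tx":{"type":"number"},"ty":{"type":"number"},"tz":{"type":"number"},"yaw":{"type":"number"}}}},"fingers":{"type":"number"}},"required":["increments"]}

```bash
mkdir -p pics; cat > h.py <<'E'
import numpy as np, cv2
from rig import manip, camera, recognise, outline_of, place_of
from scipy.spatial.transform import Rotation as R
def pose():
    s=manip.read_state(); q=s["tool_rot"]; T=np.eye(4)
    T[:3,:3]=R.from_quat([q[1],q[2],q[3],q[0]]).as_matrix(); T[:3,3]=s["tcp_pos"]; return T
def shot(name):
    T=pose(); c=camera(name)
    c["cw"]=T@np.array(c["tool_from_camera"]) if name=="wrist" else np.linalg.inv(np.array(c["view"]))
    return c
def ray(c,uv):
    K=np.array(c["K"]); d=np.array([c["k1"],0,0,0],float)
    p=cv2.undistortPoints(np.array([[uv]],float),K,d)[0,0]
    v=c["cw"][:3,:3]@np.array([p[0],p[1],1]); return c["cw"][:3,3],v
def atz(c,uv,z):
    o,v=ray(c,uv); return o+v*(z-o[2])/v[2]
def proj(c,X):
    M=np.linalg.inv(c["cw"]); r=cv2.Rodrigues(M[:3,:3])[0]
    return cv2.projectPoints(np.array([X],float),r,M[:3,3],np.array(c["K"]),np.array([c["k1"],0,0,0],float))[0][0,0]
def tri(obs):
    A=np.zeros((3,3));b=np.zeros(3)
    for c,uv in obs:
        o,v=ray(c,uv); v=v/np.linalg.norm(v); P=np.eye(3)-np.outer(v,v); A+=P;b+=P@o
    return np.linalg.solve(A,b)
def save(c,n): cv2.imwrite("pics/"+n,c["img"][:,:,::-1])
E
python3 - <<'E'
from h import *
np.set_printoptions(precision=3,suppress=True)
# top arm underside z: 5+2*26... 
zs=dict(lev_balance=.091,lev_hub=.080,lev_foot=.080,spindle_tip=.086,rest_top=.042,bottle=0,bucket=0,tray=0,stand=0)
C={n:shot(n) for n in("top","scene")}
for n,c in C.items():
    save(c,n+"0.png"); print(n,c["cw"][:3,3])
    for k,z in zs.items():
        for d in place_of(c,k)[:3]: print(n,k,round(d["p"],2),np.round(d["uv"]),atz(c,d["uv"],z))
print(manip.read_state())
E
```

```text
top [0.177 0.088 1.554]
top lev_balance 0.94 [176. 253.] [0.438 0.477 0.091]
top lev_balance 0.85 [279. 196.] [0.595 0.223 0.091]
top lev_balance 0.71 [184. 338.] [0.226 0.438 0.091]
top lev_hub 0.91 [284. 218.] [0.541 0.207 0.08 ]
top lev_hub 0.9 [171. 275.] [0.381 0.487 0.08 ]
top lev_hub 0.77 [166. 342.] [0.215 0.485 0.08 ]
top lev_foot 0.96 [269. 276.] [0.388 0.238 0.08 ]
top lev_foot 0.72 [220. 326.] [0.26  0.355 0.08 ]
top lev_foot 0.68 [269. 158.] [0.702 0.254 0.08 ]
top spindle_tip 0.69 [442. 245.] [ 0.481 -0.199  0.086]
top rest_top 0.62 [464. 194.] [ 0.633 -0.269  0.042]
top bottle 0.92 [356. 237.] [0.513 0.015 0.   ]
top bucket 0.65 [368. 182.] [ 0.669 -0.015  0.   ]
top bucket 0.53 [286. 217.] [0.564 0.207 0.   ]
top tray 0.97 [274. 201.] [0.607 0.243 0.   ]
scene [1.066 0.02  1.125]
scene lev_balance 0.97 [461. 183.] [0.281 0.423 0.091]
scene lev_balance 0.77 [363. 212.] [0.351 0.173 0.091]
scene lev_balance 0.56 [403. 291.] [0.561 0.234 0.091]
scene lev_hub 0.92 [389. 274.] [0.512 0.213 0.08 ]
scene lev_hub 0.79 [496. 234.] [0.427 0.476 0.08 ]
scene lev_hub 0.77 [484. 1
[... 230 characters left out ...]
 0.086]
scene bottle 0.87 [307. 296.] [0.513 0.031 0.   ]
scene bucket 0.66 [290. 366.] [ 0.677 -0.017  0.   ]
scene bucket 0.35 [404. 291.] [0.517 0.256 0.   ]
scene tray 0.89 [397. 323.] [0.596 0.228 0.   ]
scene stand 0.65 [196. 322.] [ 0.559 -0.224  0.   ]
{'t': 1.0, 'joints': array([-1.518,  0.245,  1.558,  0.   ,  1.339, -0.174]), 'dq': array([ 0.   ,  0.   , -0.001, -0.   ,  0.001,  0.002]), 'tau': array([ -0.   , -42.952, -32.643,  -0.   ,   0.   ,  -0.   ]), 'tcp_pos': array([ 0.146, -0.633,  0.231]), 'tool_rot': array([0.   , 0.994, 0.113, 0.   ]), 'ft_force': array([0.253, 0.491, 0.805]), 'moment': array([ 0.029, -0.058,  0.056]), 'grasp_force': 0.0, 'opening': 0.9995641751013553}
```

```bash
python3 - <<'E'
from h import *
np.set_printoptions(precision=3,suppress=True)
C={n:shot(n) for n in("top","scene")}
t,s=C["top"],C["scene"]
def g(c,k,near):
    l=place_of(c,k); 
    return min(l,key=lambda d:np.hypot(*(np.array(d["uv"])-near)))["uv"]
for k,a,b in (("lev_balance",(279,196),(403,291)),("lev_hub",(284,218),(389,274)),("lev_foot",(269,158),(427,336)),("spindle_tip",(442,245),(206,272)),("rest_top",(464,194),(180,370))):
    try:
        u=g(t,k,a); X=None
        print(k,"top",np.round(u,1),[atz(t,u,z) for z in (.131,.12,.086,.042)])
        w=g(s,k,b); X=tri([(t,u),(s,w)])
        print("   scene",np.round(w,1),[atz(s,w,z) for z in (.131,.12,.086,.042)],"tri",X,proj(t,X)-u,proj(s,X)-w)
    except Exception as e: print(k,repr(e))
cv2.imwrite("pics/tcrop.png",cv2.resize(t["img"][110:380,140:500,::-1],None,fx=2.2,fy=2.2))
cv2.imwrite("pics/scrop.png",cv2.resize(s["img"][150:450,130:530,::-1],None,fx=2,fy=2))
E
```

```text
lev_balance top [276.3 197.2] [array([0.581, 0.225, 0.131]), array([0.584, 0.226, 0.12 ]), array([0.594, 0.229, 0.086]), array([0.606, 0.233, 0.042])]
   scene [402.  288.9] [array([0.576, 0.225, 0.131]), array([0.57 , 0.227, 0.12 ]), array([0.553, 0.234, 0.086]), array([0.532, 0.243, 0.042])] tri [0.579 0.224 0.138] [0.13  0.026] [ 0.162 -0.001]
lev_hub top [284.  216.1] [array([0.533, 0.203, 0.131]), array([0.536, 0.204, 0.12 ]), array([0.544, 0.207, 0.086]), array([0.555, 0.21 , 0.042])]
   scene [388.  274.2] [array([0.539, 0.201, 0.131]), array([0.533, 0.203, 0.12 ]), array([0.515, 0.209, 0.086]), array([0.492, 0.217, 0.042])] tri [0.535 0.203 0.123] [0.314 0.058] [ 0.381 -0.003]
lev_foot top [183.7 215.1] [array([0.527, 0.454, 0.131]), array([0.53 , 0.457, 0.12 ]), array([0.538, 0.466, 0.086]), array([0.549, 0.477, 0.042])]
   scene [426.7 336. ] [array([0.682, 0.259, 0.131]), array([0.678, 0.261, 0.12 ]), array([0.665, 0.269, 0.086]), array([0.648, 0.28 , 0.042])] tri [ 0.581  0.414 -0.101] [34.102  2.102] [38.773 -7.74 ]
spindle_tip top [439.5 246.5] [array([ 0.468, -0.184,  0.131]), array([ 0.47 , -0.186,  0.12 ]), array([ 0.477, -0.193,  0.086]), array([ 0.486, -0.201,  0.042])]
   scene [206.7 276.1] [array([ 0.516, -0.177,  0.131]), array([ 0.51 , -0.179,  0.12 ]), array([ 0.491, -0.186,  0.086]), array([ 0.467, -0.195,  0.042])] tri [ 0.481 -0.193  0.068] [-1.324  0.019] [-1.526 -0.034]
rest_top top [463. 194.] [array([ 0.605, -0.245,  0.131]), array([ 0.608, -0.247,  0.12 ]), array([ 0.619, -0.255,  0.086]), array([ 0.632, -0.266,  0.042])]
   scene [174.  344.5] [array([ 0.665, -0.238,  0.131]), array([ 0.661, -0.241,  0.12 ]), array([ 0.647, -0.25 ,  0.086]), array([ 0.629, -0.261,  0.042])] tri [ 0.63  -0.262  0.046] [-0.884  0.059] [-1.098 -0.004]
```

View pics/tcrop.png

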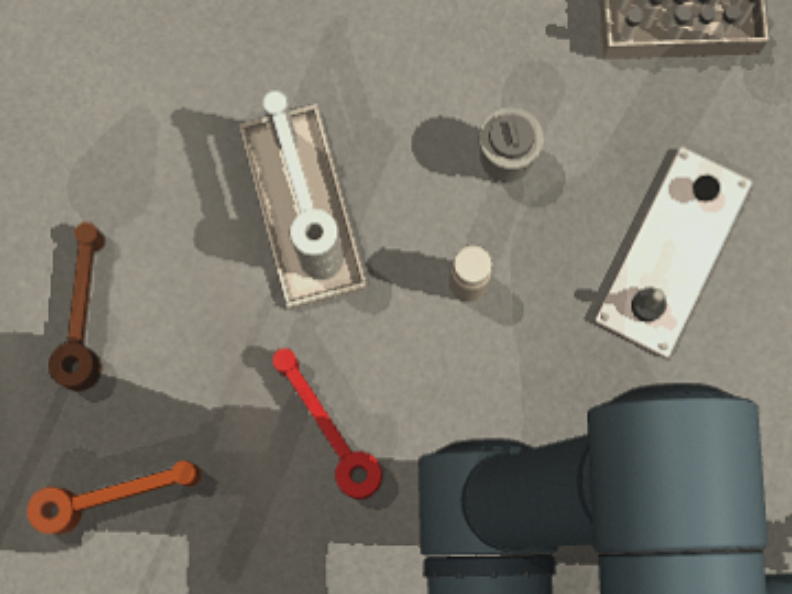

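View pics/scrop.png

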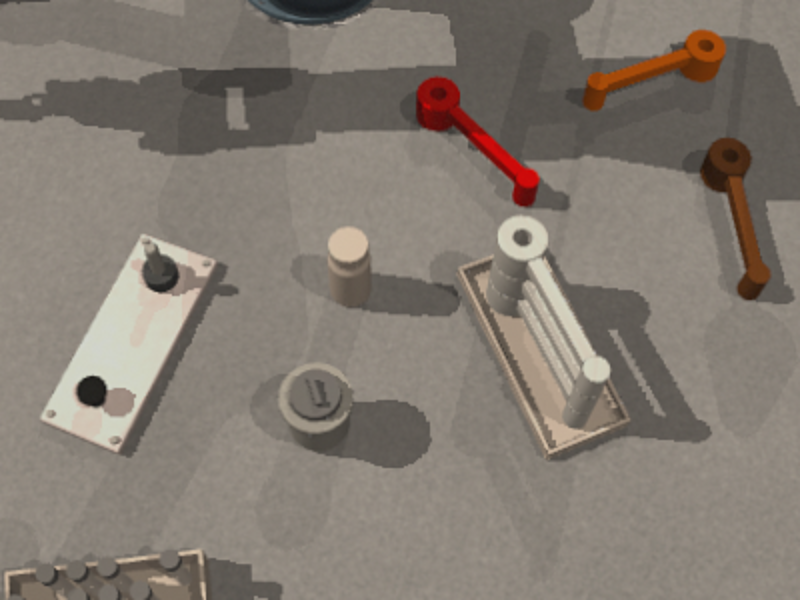

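>>> play_rows --increments '[{"tx":26,"ty":-31,"tz":-6},{"tx":51,"ty":-62,"tz":-12},{"tx":77,"ty":-93,"tz":-18},{"tx":102,"ty":-124,"tz":-24},{"tx":128,"ty":-155,"tz":-30},{"tx":153,"ty":-186,"tz":-36},{"tx":179,"ty":-217,"tz":-42},{"tx":204,"ty":-248,"tz":-48}]'

```text
schema error: expected keys tx, ty, tz, yaw
```

>>> play_rows --increments '[{"tx":26,"ty":-31,"tz":-2},{"tx":51,"ty":-62,"tz":-4},{"tx":77,"ty":-93,"tz":-6},{"tx":102,"ty":-124,"tz":-8},{"tx":128,"ty":-155,"tz":-10},{"tx":153,"ty":-186,"tz":-12},{"tx":179,"ty":-217,"tz":-14},{"tx":204,"ty":-248,"tz":-16}]'

```text
schema error: expected keys tx, ty, tz, yaw
```

>>> play_rows --increments '[{"tx":26,"ty":-31},{"tx":51,"ty":-62},{"tx":77,"ty":-93},{"tx":102,"ty":-124},{"tx":128,"ty":-155},{"tx":153,"ty":-186},{"tx":179,"ty":-210},{"tx":185,"ty":-230}]'

```text
schema error: expected keys tx, ty, tz, yaw
```

```bash
cat > m.py <<'E'
from h import *
import sys
np.set_printoptions(precision=4,suppress=True)
T=pose(); print(T, manip.read_state()["t"])
c=shot("wrist"); save(c,sys.argv[1])
for k,z in (("lev_balance",.131),("lev_hub",.120),("lev_foot",.120)):
    for d in place_of(c,k)[:2]: print(k,round(d["p"],2),np.round(d["uv"],1),atz(c,d["uv"],z))
print(c["cw"])
E
python3 m.py w1.png
```

```text
[[ 0.9744  0.2248 -0.      0.1462]
 [ 0.2248 -0.9744  0.     -0.6334]
 [-0.     -0.     -1.      0.2313]
 [ 0.      0.      0.      1.    ]] 1.6
[[ 0.2255 -0.9286 -0.2946  0.2206]
 [-0.9742 -0.2146 -0.0691 -0.6153]
 [ 0.0009  0.3026 -0.9531  0.374 ]
 [ 0.      0.      0.      1.    ]]
```

View pics/w1.png

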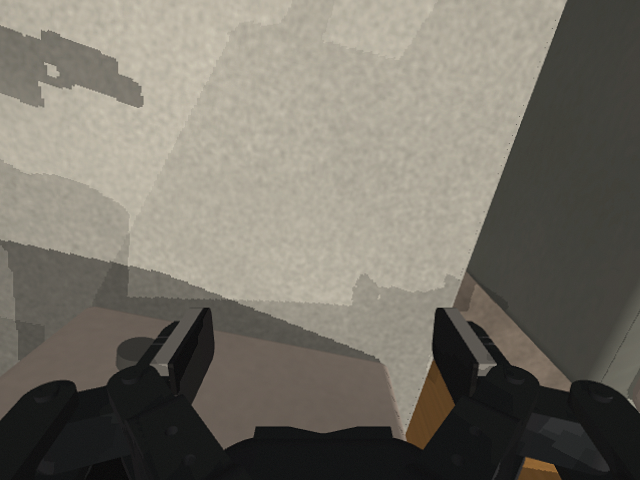

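>>> play_rows --increments '[{"tx":24,"ty":-32,"tz":-6,"yaw":0},{"tx":48,"ty":-64,"tz":-12,"yaw":0},{"tx":72,"ty":-96,"tz":-18,"yaw":0},{"tx":96,"ty":-128,"tz":-24,"yaw":0},{"tx":120,"ty":-160,"tz":-30,"yaw":0},{"tx":144,"ty":-192,"tz":-36,"yaw":0},{"tx":168,"ty":-224,"tz":-42,"yaw":0},{"tx":192,"ty":-256,"tz":-48,"yaw":0}]'

```text
t: 2.47
tcp_pos: [0.276, -0.339, 0.2796]
tool_rot: [0.0, 0.994, 0.113, 0.0]
ft_force: [0.2, -0.1, -0.1]
opening: 0.999
grasp_force: 0.0
```

>>> play_rows --increments '[{"tx":24,"ty":-32,"tz":-2,"yaw":0},{"tx":48,"ty":-64,"tz":-4,"yaw":0},{"tx":72,"ty":-96,"tz":-6,"yaw":0},{"tx":96,"ty":-128,"tz":-8,"yaw":0},{"tx":120,"ty":-160,"tz":-10,"yaw":0},{"tx":144,"ty":-192,"tz":-12,"yaw":0},{"tx":168,"ty":-224,"tz":-14,"yaw":0},{"tx":192,"ty":-256,"tz":-16,"yaw":0}]'

```text
t: 3.13
tcp_pos: [0.4056, -0.0462, 0.2959]
tool_rot: [0.0, 0.994, 0.113, 0.001]
ft_force: [1.7, -1.7, 0.5]
opening: 0.996
grasp_force: 0.0
```

>>> play_rows --increments '[{"tx":20,"ty":-32,"tz":0,"yaw":0},{"tx":40,"ty":-64,"tz":0,"yaw":0},{"tx":60,"ty":-96,"tz":0,"yaw":0},{"tx":80,"ty":-128,"tz":0,"yaw":0},{"tx":100,"ty":-160,"tz":0,"yaw":0},{"tx":120,"ty":-192,"tz":0,"yaw":0},{"tx":140,"ty":-215,"tz":0,"yaw":-3},{"tx":150,"ty":-225,"tz":0,"yaw":-7}]'

```text
t: 3.8
tcp_pos: [0.5013, 0.208, 0.2952]
tool_rot: [-0.0, 0.984, 0.177, 0.0]
ft_force: [0.5, -0.7, -0.4]
opening: 1.002
grasp_force: 0.0
```

```bash
python3 m.py w2.png
```

```text
[[ 0.9376  0.3477  0.0002  0.5013]
 [ 0.3477 -0.9376  0.0008  0.208 ]
 [ 0.0005 -0.0006 -1.      0.2952]
 [ 0.      0.      0.      1.    ]] 3.8
lev_balance 0.84 [ 50.5 154. ] [0.4726 0.428  0.131 ]
lev_balance 0.77 [340.1 117.1] [0.5788 0.2233 0.131 ]
lev_hub 0.95 [337.7 180.1] [0.5313 0.2066 0.12  ]
lev_hub 0.83 [ 46.1 200.3] [0.4287 0.4329 0.12  ]
lev_foot 0.89 [268.  260.8] [0.4418 0.2392 0.12  ]
lev_foot 0.82 [149.3 329.3] [0.3361 0.3237 0.12  ]
[[ 0.3483 -0.8936 -0.2832  0.5728]
 [-0.9374 -0.3319 -0.1055  0.2355]
 [ 0.0003  0.3023 -0.9532  0.438 ]
 [ 0.      0.      0.      1.    ]]
```

View pics/w2.png

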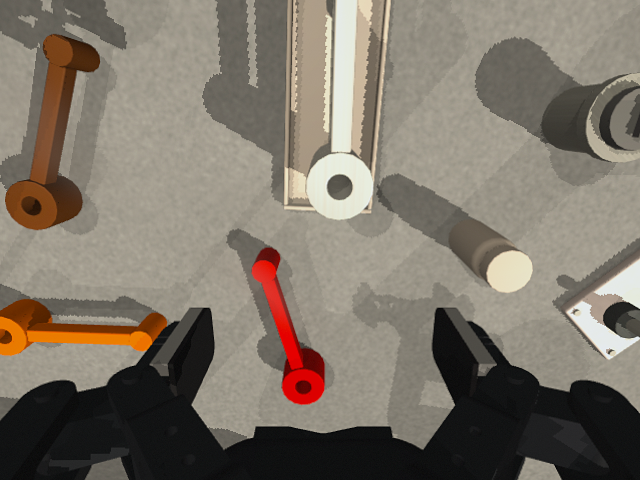

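```bash
cat > a.py <<'E'
from h import *
np.set_printoptions(precision=4,suppress=True)
c=shot("wrist"); g=c["img"].min(2)
def mid(r):
    m=(g[r]>185).astype(int); xs=np.arange(640)
    best=None; i=0
    while i<640:
        if m[i]:
            j=i
            while j<640 and m[j]: j+=1
            if abs((i+j)/2-341)<12 and j-i>10: best=(i,j-1)
            i=j
        i+=1
    return best
P=[]
for r in range(5,140,15):
    b=mid(r)
    if b:
        A=atz(c,(b[0]-.5,r),.141);B=atz(c,(b[1]+.5,r),.141)
        print(r,b,np.linalg.norm(A-B)); P.append((A+B)/2)
P=np.array(P); d=np.polyfit(P[:,0],P[:,1],1); print("bar ang",np.degrees(np.arctan(d[0])),"res",P[:,1]-np.polyval(d,P[:,0]))
m=(g>170).astype(np.uint8); m[:150]=0; m[225:]=0; m[:,:295]=0; m[:,385:]=0
# bore: dark blob inside hub
k=((c["img"].max(2)<130)).astype(np.uint8); n,l,st,ce=cv2.connectedComponentsWithStats(k)
i=l[187,339]; print("bore",ce[i],st[i],atz(c,ce[i],.143))
cn=max(cv2.findContours(m,0,2)[0],key=cv2.contourArea); cn=cn[cn[:,0,1]>165]; 
W=np.array([atz(c,p[0],.143)[:2] for p in cn]); 
A=np.c_[2*W,np.ones(len(W))]; x=np.linalg.lstsq(A,(W**2).sum(1),rcond=None)[0]; ra=np.sqrt(x[2]+x[0]**2+x[1]**2)
print("hub circ",x[:2],"r",ra,"line y at hub",np.polyval(d,x[0]))
u=np.array([1,d[0]]);u/=np.hypot(*u); h=x[:2]; print("balance",h+.053*u,"foot",h+.16*u)
E
python3 a.py
```

```text
5 (330, 350) 0.014415327824256311
20 (330, 349) 0.01388050838868006
35 (330, 349) 0.0140351393793896
50 (329, 348) 0.014192887810396796
65 (329, 348) 0.01435382694044453
80 (329, 347) 0.013792168901999401
95 (328, 347) 0.014685693272728695
110 (328, 346) 0.014113986358637934
125 (328, 346) 0.014279979608149184
bar ang 19.03677971323677 res [-0.      0.0001 -0.0002  0.0002 -0.0001 -0.      0.0001  0.0001 -0.0002]
bore [335.1469 183.9477] [323 172  25  25 497] [0.53   0.2056 0.143 ]
hub circ [0.5301 0.2066] r 0.027265048921540865 line y at hub 0.20551166314820452
balance [0.5802 0.2239] foot [0.6813 0.2588]
```

```bash
cat > go.py <<'E'
from h import *
import sys
x,y,z,a=map(float,sys.argv[1:5]); T=pose()
np.set_printoptions(precision=4,suppress=True)
print(T[:3,3],"xang",np.degrees(np.arctan2(T[1,0],T[0,0])))
print("t mm",1000*T[:3,:3].T@(np.array([x,y,z])-T[:3,3]),"yaw",np.degrees(np.arctan2(T[1,0],T[0,0]))-a, manip.read_state()["t"])
E
python3 a.py|tail -4; python3 go.py .580 .2235 .114 19.3
python3 - <<'E'
from h import *
t=shot("top"); print(atz(t,(282.7,215.5),.143),atz(t,(265,156.8),.143))
E
```

```text
bar ang 19.09850913151329 res [ 0.0002 -0.0001  0.     -0.0003  0.0002 -0.0001  0.     -0.0003  0.0002]
bore [334.6721 183.7206] [323 172  25  25 494] [0.53   0.2056 0.143 ]
hub circ [0.5297 0.2059] r 0.026839189070263093 line y at hub 0.2052669213789429
balance [0.5798 0.2232] foot [0.6809 0.2582]
[0.5005 0.2039 0.2953] xang 19.873123064600218
t mm [ 81.4872   8.5824 181.301 ] yaw 0.5731230646002174 4.1
[0.53121635 0.20528648 0.143     ] [0.68271358 0.25747195 0.143     ]
```

>>> play_rows --increments '[{"tx":30,"ty":4,"tz":0,"yaw":0.7},{"tx":60,"ty":8.5,"tz":0,"yaw":0.7},{"tx":81.5,"ty":8.5,"tz":10,"yaw":0.7},{"tx":81.5,"ty":8.5,"tz":40,"yaw":0.7},{"tx":81.5,"ty":8.5,"tz":70,"yaw":0.7},{"tx":81.5,"ty":8.5,"tz":95,"yaw":0.7},{"tx":81.5,"ty":8.5,"tz":100,"yaw":0.7},{"tx":81.5,"ty":8.5,"tz":100,"yaw":0.7}]'

```text
t: 4.82
tcp_pos: [0.5789, 0.2236, 0.1933]
tool_rot: [0.0, 0.986, 0.167, -0.002]
ft_force: [-0.2, 0.3, 0.3]
opening: 1.001
grasp_force: 0.0
```

```bash
python3 go.py .580 .2235 .114 19.1; python3 -c "
from h import *
c=shot('wrist');save(c,'w3.png')"
```

```text
[0.5789 0.2236 0.1933] xang 19.204594214668845
t mm [ 1.3184  0.4913 79.3079] yaw 0.10459421466884322 4.8167
```

View pics/w3.png

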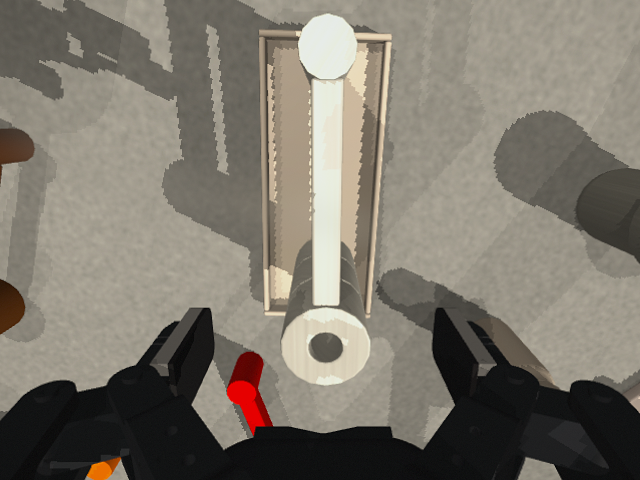

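```bash
python3 - <<'E'
from h import *
c=shot("wrist"); h=atz(c,(326,346),.143);f=atz(c,(328,47),.143);d=f-h
print(h,f,np.linalg.norm(d),np.degrees(np.arctan2(d[1],d[0])),h+d/np.linalg.norm(d)*.053)
E
```

```text
[0.53118609 0.20559464 0.143     ] [0.68323868 0.25818015 0.143     ] 0.16088886524917628 19.077313169143522 [0.58127525 0.22291735 0.143     ]
```

>>> play_rows --increments '[{"tx":1,"ty":0.5,"tz":20,"yaw":0},{"tx":1,"ty":0.5,"tz":38,"yaw":0},{"tx":1,"ty":0.5,"tz":53,"yaw":0},{"tx":1,"ty":0.5,"tz":66,"yaw":0},{"tx":1,"ty":0.5,"tz":75,"yaw":0},{"tx":1,"ty":0.5,"tz":79,"yaw":0},{"tx":1,"ty":0.5,"tz":79,"yaw":0}]'

```text
t: 5.5
tcp_pos: [0.5814, 0.2246, 0.1163]
tool_rot: [-0.0, 0.986, 0.168, -0.0]
ft_force: [0.6, 0.8, 0.1]
opening: 1.001
grasp_force: 0.0
```

>>> play_rows --increments '[{"tx":0,"ty":0.5,"tz":0,"yaw":0},{"tx":0,"ty":0.5,"tz":0,"yaw":0},{"tx":0,"ty":0.5,"tz":0,"yaw":0}]' --fingers 28

```text
t: 5.75
tcp_pos: [0.5823, 0.2242, 0.1174]
tool_rot: [-0.0, 0.986, 0.168, 0.001]
ft_force: [0.5, 0.4, -0.5]
opening: 0.602
grasp_force: 0.0
```

```bash
python3 go.py .581 .223 .114 19.1; python3 -c "
from h import *
print(manip.read_state()['opening'])"
```

```text
[0.5823 0.2242 0.1174] xang 19.29171750263471
t mm [-1.6015  0.7262  3.4394] yaw 0.19171750263470955 5.75
0.6020873961380003
```

>>> play_rows --increments '[{"tx":-1,"ty":0.7,"tz":2.5,"yaw":0},{"tx":-1,"ty":0.7,"tz":2.5,"yaw":0},{"tx":-1,"ty":0.7,"tz":2.5,"yaw":0},{"tx":-1,"ty":0.7,"tz":2.5,"yaw":0},{"tx":-1,"ty":0.7,"tz":2.5,"yaw":0}]'

```text
t: 6.17
tcp_pos: [0.5808, 0.2231, 0.1138]
tool_rot: [-0.0, 0.986, 0.168, 0.0]
ft_force: [-0.6, -0.0, -0.8]
opening: 0.327
grasp_force: 0.0
```

```bash
python3 go.py .581 .223 .114 19.1; python3 -c "
from h import *
c=shot('wrist');save(c,'w4.png'); print(manip.read_state())"
```

```text
[0.5808 0.2231 0.1138] xang 19.29595762229064
t mm [ 0.1204  0.176  -0.1842] yaw 0.1959576222906385 6.1667
{'t': 6.2167, 'joints': array([1.84805955e-01, 3.08736850e-01, 1.70878810e+00, 2.43944620e-05,
       1.12403423e+00, 1.41883407e+00]), 'dq': array([ 0.00087115, -0.00024283,  0.00100313, -0.00154846,  0.00088773,
        0.00092046]), 'tau': array([-4.54634734e-03, -4.22695434e+01, -2.93508428e+01, -1.24771436e-04,
        8.79001727e-04,  2.31293278e-06]), 'tcp_pos': array([0.58083617, 0.2231372 , 0.11381604]), 'tool_rot': array([-1.12735616e-05,  9.85857744e-01,  1.67584332e-01,  1.65562059e-05]), 'ft_force': array([0.25387717, 0.01396567, 0.30108694]), 'moment': array([-0.00912527,  0.00817991,  0.01515882]), 'grasp_force': 0.0, 'opening': 0.3298893280780341}
```

View pics/w4.png

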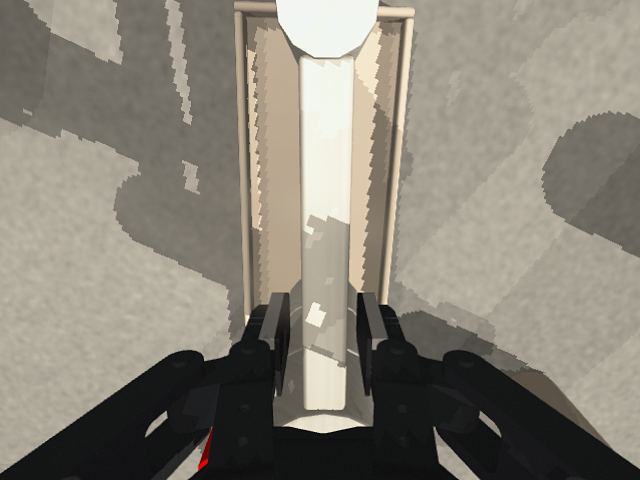

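>>> play_rows --increments '[{"tx":0,"ty":0,"tz":0,"yaw":0},{"tx":0,"ty":0,"tz":0,"yaw":0},{"tx":0,"ty":0,"tz":0,"yaw":0},{"tx":0,"ty":0,"tz":0,"yaw":0},{"tx":0,"ty":0,"tz":0,"yaw":0},{"tx":0,"ty":0,"tz":0,"yaw":0}]' --fingers 5

```text
t: 6.72
tcp_pos: [0.581, 0.2231, 0.114]
tool_rot: [0.0, 0.986, 0.168, 0.0]
ft_force: [0.1, -0.8, 1.8]
opening: 0.177
grasp_force: 59.7
```

>>> play_rows --increments '[{"tx":0,"ty":0,"tz":-2,"yaw":0},{"tx":0,"ty":0,"tz":-5,"yaw":0},{"tx":0,"ty":0,"tz":-9,"yaw":0},{"tx":0,"ty":0,"tz":-14,"yaw":0},{"tx":0,"ty":0,"tz":-20,"yaw":0},{"tx":0,"ty":0,"tz":-25,"yaw":0},{"tx":0,"ty":0,"tz":-30,"yaw":0},{"tx":0,"ty":0,"tz":-30,"yaw":0}]'

```text
t: 7.38
tcp_pos: [0.5817, 0.2233, 0.1456]
tool_rot: [-0.0, 0.986, 0.168, 0.001]
ft_force: [0.1, 0.6, -4.5]
opening: 0.175
grasp_force: 59.0
```

```bash
python3 -c "
from h import *
print(manip.read_state())
c=shot('wrist');save(c,'w5.png')
cv2.imwrite('pics/c5.png',np.vstack([c['img'][:300,160:500,::-1], cv2.resize(shot('scene')['img'][240:390,340:480,::-1],(340,364))])[:600])"
```

```text
{'t': 7.3833, 'joints': array([1.84831387e-01, 2.69408103e-01, 1.69318555e+00, 2.32523302e-06,
       1.17622456e+00, 1.41882805e+00]), 'dq': array([-0.00182151,  0.0098558 ,  0.01027431,  0.00072982, -0.01297401,
        0.00015262]), 'tau': array([ 7.04259868e-02, -4.32021260e+01, -3.12275112e+01, -3.54242889e-03,
        1.50797521e-01, -7.59551926e-05]), 'tcp_pos': array([0.58172739, 0.22331453, 0.14557819]), 'tool_rot': array([-2.38669459e-05,  9.85853351e-01,  1.67604431e-01,  1.38701706e-03]), 'ft_force': array([ 0.12015812,  0.63385804, -4.47168776]), 'moment': array([-0.02092699,  0.01507019, -0.04044654]), 'grasp_force': 59.014824628829956, 'opening': 0.1753360285038727}
```

View pics/c5.png

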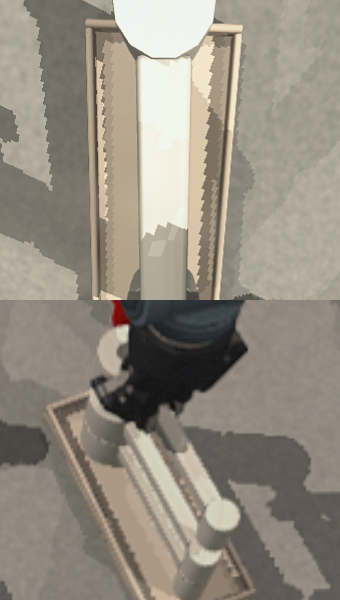

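>>> play_rows --increments '[{"tx":0,"ty":0,"tz":-15,"yaw":0},{"tx":0,"ty":0,"tz":-35,"yaw":0},{"tx":0,"ty":0,"tz":-55,"yaw":0},{"tx":0,"ty":0,"tz":-75,"yaw":0},{"tx":0,"ty":0,"tz":-90,"yaw":0},{"tx":0,"ty":0,"tz":-95,"yaw":0},{"tx":0,"ty":0,"tz":-95,"yaw":0}]'

```text
t: 8.07
tcp_pos: [0.5815, 0.2233, 0.2402]
tool_rot: [-0.0, 0.986, 0.168, 0.001]
ft_force: [0.3, -0.4, -4.7]
opening: 0.175
grasp_force: 59.1
```

```bash
python3 - <<'E'
from h import *
np.set_printoptions(precision=4,suppress=True)
t,s=shot("top"),shot("scene")
print("tip",atz(t,(437.7,243.6),.086),atz(s,(203.5,270.5),.086))
for n,c in(("t",t),("s",s)):
    for k in ("rest_top","spindle_tip"):
        print(n,k,[(round(d["p"],2),np.round(d["uv"],1),atz(c,d["uv"],.042 if k[0]=="r" else .086)) for d in place_of(c,k)[:1]])
    d=cv2.inRange(c["img"].max(2),0,60)
    n2,l,st,ce=cv2.connectedComponentsWithStats(d)
    for i in range(1,n2):
        p=atz(c,ce[i],.042)
        if np.hypot(p[0]-.631,p[1]+.263)<.03 and st[i][4]>20: print("dark",ce[i],st[i],p)
a=np.hstack([cv2.resize(t["img"][165:285,395:495,::-1],(400,480),interpolation=0),cv2.resize(s["img"][250:370,145:245,::-1],(400,480),interpolation=0)])
cv2.imwrite("pics/st.png",a)
E
```

```text
tip [ 0.4848 -0.1883  0.086 ] [ 0.477  -0.1935  0.086 ]
t rest_top [(0.91, array([461.6, 195. ]), array([ 0.6289, -0.2618,  0.042 ]))]
t spindle_tip [(0.72, array([441.5, 247.4]), array([ 0.4752, -0.198 ,  0.086 ]))]
dark [460.5    195.1132] [455 190  12  11 106] [ 0.6285 -0.2589  0.042 ]
s rest_top [(0.93, array([175.6, 343.3]), array([ 0.6265, -0.2576,  0.042 ]))]
s spindle_tip [(0.75, array([205.4, 274.9]), array([ 0.4883, -0.1889,  0.086 ]))]
dark [175.5655 345.2738] [169 338  14  15 168] [ 0.631  -0.2575  0.042 ]
```

View pics/st.png

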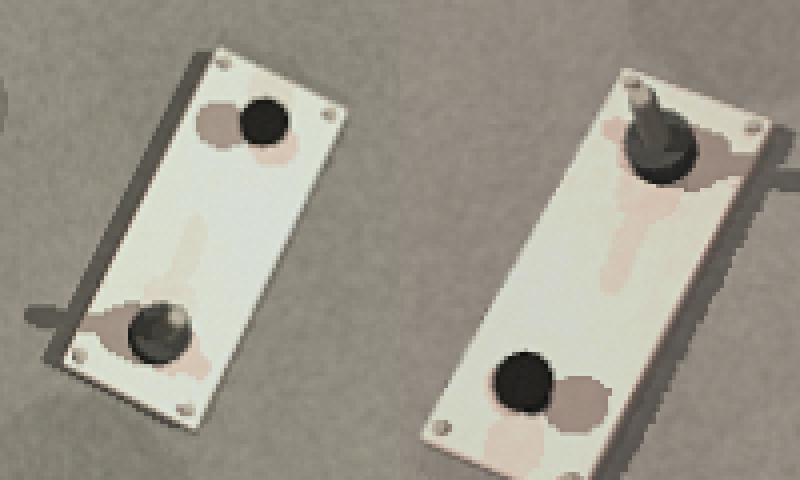

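```bash
python3 - <<'E'
from h import *
np.set_printoptions(precision=4,suppress=True)
t,s=shot("top"),shot("scene")
a,b=atz(t,(438.6,244.2),.086),atz(s,(205,273),.086);print("tip",a,b,tri([(t,(438.6,244.2)),(s,(205,273))]))
r=np.array([.6295,-.2583]); m=(a+b)[:2]/2; d=r-m; print(m,np.linalg.norm(d),np.degrees(np.arctan2(d[1],d[0])))
# corners of plate -> direction check (z=.014), top view crop corners
for c,P in((t,[(217,48),(348,110),(197,430),(62,365)]),(s,[(222,70),(372,122),None,None])):
    for p in P:
        if p: o=(395,165) if c is t else (145,250); print(atz(c,(p[0]/4+o[0],p[1]/4+o[1]),.014))
E
```

```text
tip [ 0.4833 -0.1906  0.086 ] [ 0.4835 -0.1899  0.086 ] [ 0.4833 -0.1903  0.0858]
[ 0.4834 -0.1903] 0.16118204058320054 -24.962653167822058
[ 0.6874 -0.2351  0.014 ]
[ 0.6463 -0.3245  0.014 ]
[ 0.4222 -0.2189  0.014 ]
[ 0.4631 -0.1291  0.014 ]
[ 0.4275 -0.2157  0.014 ]
[ 0.4684 -0.1267  0.014 ]
```

>>> play_rows --increments '[{"tx":-4,"ty":8,"tz":0,"yaw":0},{"tx":-13,"ty":27,"tz":0,"yaw":0},{"tx":-25,"ty":52,"tz":0,"yaw":0},{"tx":-38,"ty":79,"tz":0,"yaw":0},{"tx":-51,"ty":106,"tz":0,"yaw":0},{"tx":-64,"ty":132,"tz":0,"yaw":0},{"tx":-77,"ty":159,"tz":0,"yaw":0},{"tx":-90,"ty":186,"tz":0,"yaw":2}]'

```text
t: 9.13
tcp_pos: [0.5567, 0.016, 0.2388]
tool_rot: [0.0, 0.989, 0.15, 0.0]
ft_force: [0.2, 0.8, -4.2]
opening: 0.177
grasp_force: 59.0
```

```bash
python3 go.py .5314 -.2127 .240 -25
```

```text
[0.5567 0.016  0.2388] xang 17.262375894806294
t mm [-92.0312 210.8511  -1.1027] yaw 42.2623758948063 9.1333
```

>>> play_rows --increments '[{"tx":-12,"ty":28,"tz":0,"yaw":3},{"tx":-25,"ty":57,"tz":0,"yaw":8},{"tx":-38,"ty":87,"tz":0,"yaw":14},{"tx":-51,"ty":117,"tz":0,"yaw":20},{"tx":-64,"ty":147,"tz":0,"yaw":26},{"tx":-77,"ty":177,"tz":0,"yaw":32},{"tx":-87,"ty":200,"tz":0,"yaw":38},{"tx":-92,"ty":211,"tz":0,"yaw":42}]'

```text
t: 9.8
tcp_pos: [0.5312, -0.2146, 0.2389]
tool_rot: [0.001, 0.976, -0.218, 0.0]
ft_force: [0.1, 0.5, -4.9]
opening: 0.176
grasp_force: 59.1
```

>>> play_rows --increments '[{"tx":0,"ty":0,"tz":0,"yaw":0},{"tx":0,"ty":0,"tz":0,"yaw":0},{"tx":0,"ty":0,"tz":0,"yaw":0}]'

```text
t: 10.05
tcp_pos: [0.532, -0.2105, 0.2387]
tool_rot: [-0.0, 0.977, -0.213, -0.0]
ft_force: [0.5, 0.7, -5.0]
opening: 0.178
grasp_force: 59.1
```

```bash
python3 go.py .5314 -.2127 .153 -25;  python3 -c "
from h import *
c=shot('wrist');save(c,'w6.png')"
```

```text
[ 0.532  -0.2105  0.2387] xang -24.625467866430192
t mm [ 0.3726  2.2789 85.6723] yaw 0.37453213356980797 10.05
```

View pics/w6.png

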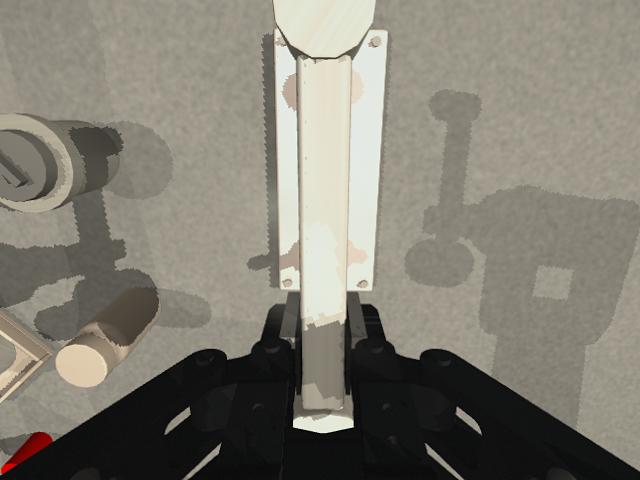

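>>> play_rows --increments '[{"tx":0,"ty":1,"tz":6,"yaw":0.4},{"tx":0,"ty":2,"tz":18,"yaw":0.4},{"tx":0,"ty":2,"tz":34,"yaw":0.4},{"tx":0,"ty":2,"tz":50,"yaw":0.4},{"tx":0,"ty":2,"tz":65,"yaw":0.4},{"tx":0,"ty":2,"tz":77,"yaw":0.4},{"tx":0,"ty":2,"tz":84,"yaw":0.4},{"tx":0,"ty":2,"tz":86,"yaw":0.4}]'

```text
t: 10.77
tcp_pos: [0.5304, -0.2119, 0.1506]
tool_rot: [-0.001, 0.976, -0.217, -0.002]
ft_force: [0.1, 0.4, -3.2]
opening: 0.175
grasp_force: 59.1
```

>>> play_rows --increments '[{"tx":0,"ty":0,"tz":0,"yaw":0},{"tx":0,"ty":0,"tz":0,"yaw":0},{"tx":0,"ty":0,"tz":0,"yaw":0},{"tx":0,"ty":0,"tz":0,"yaw":0}]'

```text
t: 11.1
tcp_pos: [0.5319, -0.2132, 0.1539]
tool_rot: [0.0, 0.976, -0.217, 0.001]
ft_force: [0.3, -0.2, -3.2]
opening: 0.173
grasp_force: 59.1
```

```bash
python3 go.py .5314 -.2127 .153 -25;  python3 - <<'E'
from h import *
np.set_printoptions(precision=4,suppress=True)
t,s,w=shot("top"),shot("scene"),shot("wrist")
for n,c in(("t",t),("s",s),("w",w)):
    for k in("lev_hub","lev_foot","rest_top","spindle_tip"):
        z={"rest_top":.042,"spindle_tip":.086}.get(k,.159)
        for d in place_of(c,k)[:4]:
            p=atz(c,d["uv"],z)
            if p[1]<0: print(n,k,round(d["p"],2),np.round(d["uv"],1),p)
print("exp hub uv",[proj(c,[.4834,-.1903,.182]) for c in(t,s)],"foot",[proj(c,[.6295,-.2583,.182]) for c in(t,s,w)])
a=np.hstack([cv2.resize(t["img"][165:285,395:495,::-1],(400,480),interpolation=0),cv2.resize(s["img"][250:370,145:245,::-1],(400,480),interpolation=0)])
cv2.imwrite("pics/st2.png",a)
print(manip.read_state()["dq"])
E
```

```text
[ 0.5319 -0.2132  0.1539] xang -25.10567244209463
t mm [-0.6924 -0.2032  0.8522] yaw -0.10567244209462956 11.1
s lev_hub 0.85 [196.9 255.7] [ 0.4821 -0.1936  0.159 ]
s lev_foot 0.96 [163.5 323.2] [ 0.6306 -0.2539  0.159 ]
s rest_top 0.81 [173.1 344.7] [ 0.6294 -0.2629  0.042 ]
s rest_top 0.67 [198.6 256.9] [ 0.415  -0.2154  0.042 ]
s rest_top 0.49 [196.5 320.6] [ 0.5761 -0.2139  0.042 ]
s rest_top 0.21 [187.  275.3] [ 0.4619 -0.2403  0.042 ]
s spindle_tip 0.72 [206.3 273.1] [ 0.4839 -0.187   0.086 ]
w lev_hub 0.62 [325.2 419.4] [ 0.4842 -0.192   0.159 ]
w lev_foot 0.68 [324.   20.6] [ 0.6279 -0.2584  0.159 ]
w lev_foot 0.2 [ 18.4 171. ] [ 0.6307 -0.139   0.159 ]
exp hub uv [array([446.0045, 236.1878]), array([196.3143, 250.42  ])] foot [array([473.0438, 178.7126]), array([158.2722, 317.9756]), array([321.3918,  -7.4928])]
[-0.0003  0.0004  0.0001  0.0006  0.0016  0.0006]
```

View pics/st2.png

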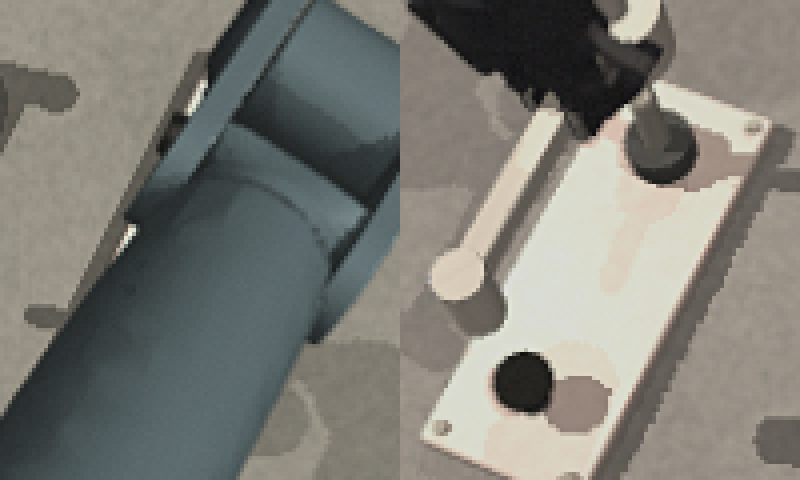

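```bash
python3 -c "
from rig import manip
print(manip.hand_in())"
```

```text
the job is handed in; nothing more can be done
None
```

I handed the job in with the top rotor arm held level and still at its balance point. Before hand-in I measured the hub and foot within a few millimetres of the spindle and rest, with the hub's underside about 5 cm above the spindle tip; no verdict came back.

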